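# Fit the cork work rest to the glass lap

## Task

Fit the cork-topped work rest to the flat glass grinder: lift it out of its wooden stand, turn it so that the key beneath it lines up with the slot of the steel socket at the front of the grinder, and press it down lightly until it drops fully home, its flange lying flat on the socket. Then let go, and leave the black-topped and blue-topped rests standing in their own stands.

Things in the scene. Friction and masses are not known exactly. Their poses are not given: they have to be found in the camera images.
- rest_cork: Rest to fit: light-brown cork pad on an aluminium bar. From its origin (centre of the key's underside) up z: steel key 12 (x) by 34 (y), 0-24 mm; flange 44 x 68, 24-30 mm; flat-sided bar with pad 24 (x) by 64 (y), 30-72 mm: pinch it across x from above. 0.2-0.42 kg. Stands upright, key in its stand's slot, origin 6 mm above the bench. Same either way round (half turn).
- lap: Fixed grinder; origin on the bench under its socket, a steel block 60 (x) by 84 (y), 40 mm tall, with a central slot 18 (x) by 42 (y), 30 mm deep, mouth flared 6 mm all round. +x points to the grey housing (52 mm tall, from 100 mm on) with a dark disc and blue guard (112 mm high). A rest that is home has its flange on the block, y along the slot, origin 16 mm above this one.
- rest_black: Bystander, leave it: a rest with a black rubber pad, same shape, origin and axes as the cork one. Each rest stands in a fixed wooden stand of its own, 60 (x) by 84 (y) mm, 30 mm tall, whose slot is 18 x 42 mm like the socket's; the flange lies on the stand's top, pad top 78 mm above the bench.
- rest_blue: Bystander, leave it: a rest with a blue plastic pad, in its own wooden stand. Same shape, origin and axes as the cork one.
Mind the look-alikes: they are no part of the job. Leave any purple look-alike of the rest_cork alone.

How it is judged:
By the outcome, as a careful person would: the job done as asked, in the order asked, and still so for the second after the job is handed in, with the robot touching nothing.
It also fails if it takes over 42 s, if anything falls off the work surface, if the arm or the gripper's body presses on something with over 40 N, if the wrist force passes 120 N, or if a joint passes its speed limit or range.

## Robot

A 7-joint arm with a two-finger parallel gripper is mounted at the origin on the work surface. World frame = base frame: x ahead of the robot, y to its left, z up, the work surface at z = 0. Lengths are in m, angles in rad, forces in N, time in s.
With the tool pointing down it reaches from about 0.4 to 0.925 m from the base axis. Payload 4.1 kg.
Tool frame: the origin (TCP) lies midway between the tips of the shut fingers; the grasp point (between the pads) lies 19 mm behind it; x points along the fingers, z is the direction in which the jaws open and shut, and the axes are right-handed (so a half turn about x gives the same grasp; the last joint's range is limited). The gripper opens to 85 mm and grips with 20 to 120 N. Pads are 22 mm wide; open, the fingers measure 114 mm over their backs; the gripper's body (76 mm by 85 mm) begins 54 mm behind the grasp point. The pads swing forward as they close: fully open they stand 13 mm farther back than shut.
Start: joints at [-1.33, 0.398, 0.045, 1.537, -0.019, 1.207, -0.051], TCP at [0.217, 0.613, 0.196] pointing down, gripper open.
Joint ranges: [-2.82, 2.82], [-0.49, 2.23], [-1.37, 1.46], [0, 2.46], [-1.36, 4.5], [0.23, 2], [-2.94, 2.94]. Speed limits (rad/s): [2.57, 2.57, 3.14, 3.14, 3.14, 3.14, 3.14].

## Interface

Orientations are given as a rotation vector (axis times angle).
In Python, from workcell import manip, kin, observe, vision gives the robot as it stands. The module is installed in compiled form; this text tells all that it offers. Calls block until the motion is done:
- manip.movep(position, orientation): joint-space move of the TCP to a pose.
- manip.move_linear(position, velocity=0.15, ori=None): straight line of the TCP; ori=None keeps the orientation; velocity is the mean speed in m/s.
- manip.goto_joints(angles): joint-space move.
- manip.set_gripper(opening, force=None): finger opening in m; force is the grip in N (None keeps the last); returns when the fingers have stopped.
- manip.sleep(seconds).
- kin.solve_ik(position, orientation): joint angles nearest the present ones, or None.
- observe(): the state.
- vision.camera(name): name is "side" or "top" or "wrist"; returns the picture (480x640x3 uint8, red, green, blue); there is no depth.
- vision.camera_info(name): a dict with "mtx" (3x3 intrinsics, pixels), "extrinsics" (4x4, takes a point from world to camera coordinates). Camera axes: x right, y down, z forward; pixel columns grow to the right and rows downward; lengths in m; the calibration is good to about 2 mm. A picture is of the moment at which its call begins: read the wrist's pose just before it. camera_info takes no time and is no camera call; for the wrist camera it gives the pose at the moment of the call.
A pose or a line that the arm cannot do raises manip.MotionError and nothing moves.
- manip.finish_job(): hands the job in, once; it reports no verdict.
The state is a dict: "t": time; "q": joint angles; "qd": joint speeds; "effort": joint torques, N m; "eef_pos": TCP position; "eef_rot": TCP orientation; "force": force on the tool from outside, world axes, zero at the start; "moment": the same for the moment, N m; "grip_width": finger opening in m.
Only numpy, scipy, OpenCV 4.12 (cv2) and the standard library are available. Lean on these libraries where they do the work, as an engineer would, in place of code of your own. Each camera call takes 0.05 s, during which the arm holds its last target. There are 200 camera calls.

## Working session

There is one attempt and no reset: what is moved stays moved. The work goes in short steps, each a Python script; the robot and the scene stay as the last script left them, time stands still between calls to the robot, and variables do not carry over. Pictures are saved under pics/ and viewed, about 8 in all and at most 12, crops included, and the job is handed in when it is done.

```bash
mkdir -p pics
python3 - <<'E'
from workcell import manip, kin, observe, vision
import cv2
for n in ("top","side"):
    im=vision.camera(n); cv2.imwrite(f"pics/{n}0.png",im[:,:,::-1])
    i=vision.camera_info(n); print(n,i["mtx"].round(1).tolist(),i["extrinsics"].round(3).tolist())
s=observe(); print(s["t"],s["eef_pos"],s["eef_rot"],s["grip_width"],s["force"])
E
```

```text
top [[517.7, 0.0, 317.7], [0.0, 517.7, 227.1], [0.0, 0.0, 1.0]] [[0.011, -1.0, -0.006, -0.117], [-0.998, -0.01, -0.061, 0.51], [0.06, 0.007, -0.998, 1.065], [0.0, 0.0, 0.0, 1.0]]
side [[485.6, 0.0, 312.8], [0.0, 485.6, 241.9], [0.0, 0.0, 1.0]] [[0.725, -0.689, -0.016, -0.469], [-0.426, -0.43, -0.796, 0.212], [0.541, 0.584, -0.605, 0.659], [0.0, 0.0, 0.0, 1.0]]
0.1 [0.21643119 0.61224231 0.19458132] [-0.95653549  1.35234783  0.95469145] 0.08501970006225673 [-0.10309765 -0.0302069  -0.60601667]
```

View pics/top0.png

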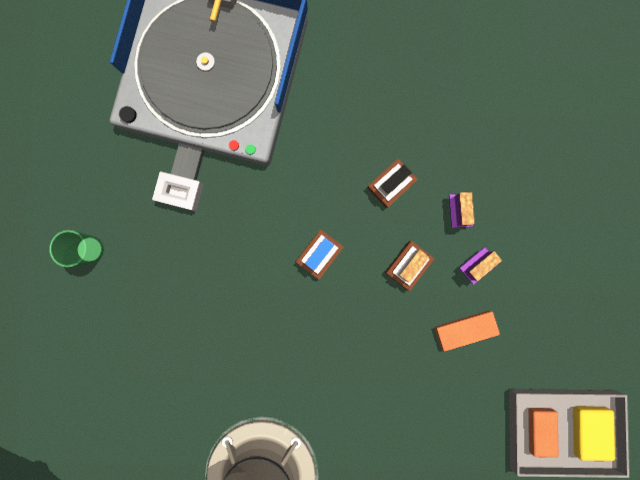

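View pics/side0.png

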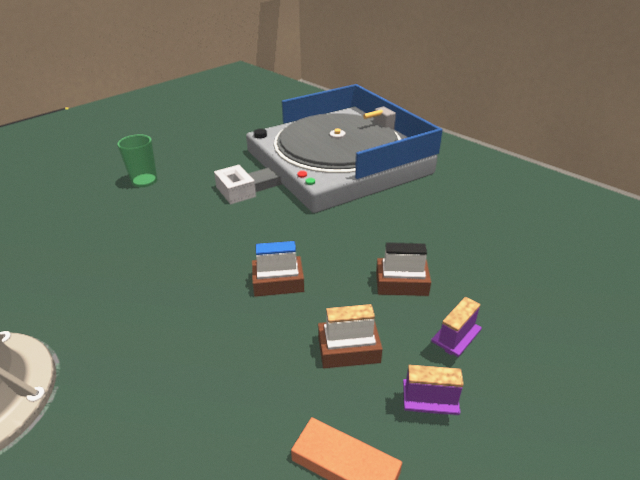

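The cork rest to fit stands in its wooden stand at top (410,266) and side (350,335). Two purple look-alikes are to its right. The socket is the white block at top (177,190), with its slot running left-right and the neck towards the housing at (187,160).

```bash
cat > h.py <<'E'
from workcell import manip, kin, observe, vision
import cv2, numpy as np
from scipy.spatial.transform import Rotation as R
def ray(info,uv,z):
    E=info["extrinsics"]; Rm=E[:3,:3]; c=-Rm.T@E[:3,3]
    d=Rm.T@np.linalg.inv(info["mtx"])@np.array([uv[0],uv[1],1.])
    return c+d*(z-c[2])/d[2]
def rect(mask,info,z,near):
    """contour nearest pixel `near` -> min-area rectangle on plane z: centre, long/short, long-axis angle"""
    cs=[c for c in cv2.findContours(mask.astype(np.uint8),cv2.RETR_EXTERNAL,cv2.CHAIN_APPROX_NONE)[0] if cv2.contourArea(c)>40]
    c=min(cs,key=lambda c:np.hypot(*(np.array(cv2.minAreaRect(c)[0])-near)))
    P=np.array([ray(info,p[0],z)[:2] for p in c],np.float32)
    (x,y),_,_=r=cv2.minAreaRect(P*1000)
    b=cv2.boxPoints(r); e=[b[1]-b[0],b[2]-b[1]]; e.sort(key=lambda v:-np.hypot(*v))
    return np.array([x,y])/1000,[float(np.hypot(*v)) for v in e],np.arctan2(e[0][1],e[0][0])
def ori(yaw):
    """tool down (tool x = -z), jaws (tool z) along yaw"""
    z=np.array([np.cos(yaw),np.sin(yaw),0]); x=np.array([0,0,-1.])
    return R.from_matrix(np.c_[x,np.cross(z,x),z]).as_rotvec()
E
python3 - <<'E'
from h import *
im=cv2.imread("pics/top0.png"); info=vision.camera_info("top")
hsv=cv2.cvtColor(im,cv2.COLOR_BGR2HSV); h,s,v=cv2.split(hsv)
print(hsv[268,414],hsv[200,170],hsv[190,177],hsv[265,400])
cork=(h>8)&(h<22)&(s>70)&(v>130)
print("cork",rect(cork,info,.078,(414,266)))
white=(s<25)&(v>165)
print("sock",rect(white,info,.04,(177,190)))
print("blue",rect((h>100)&(h<115)&(s>120),info,.078,(320,253)), "neck",ray(info,(187,160),.04))
z=observe(); print(R.from_rotvec(z["eef_rot"]).as_matrix().round(3))
i=vision.camera_info("wrist"); E=i["extrinsics"]; print(i["mtx"][0,0],(-E[:3,:3].T@E[:3,3]).round(3),E[2,:3].round(3))
E
```

```text
[ 18 131 243] [ 15   6 251] [ 16  19 203] [ 18   5 251]
cork (array([ 0.43448181, -0.29324252]), [79.1355972290039, 55.97811508178711], np.float32(-0.65533847))
sock (array([0.58300769, 0.18154143]), [85.20232391357422, 61.81150817871094], np.float32(1.3352426))
blue (array([ 0.45531497, -0.11514476]), [63.73471450805664, 22.42083740234375], np.float32(-0.6424545)) neck [0.6454446  0.15906647 0.04      ]
[[-0.    -0.943  0.333]
 [-0.002  0.333  0.943]
 [-1.    -0.    -0.002]]
343.75595050750695 [0.147 0.638 0.372] [ 0.275 -0.098 -0.956]
```

Run:
```python
from h import *
im=cv2.imread("pics/top0.png"); info=vision.camera_info("top")
h,s,v=cv2.split(cv2.cvtColor(im,cv2.COLOR_BGR2HSV))
c,sz,a=rect((h>8)&(h<24)&(s>60)&(v>185),info,.078,(414,266)); print(c,sz,a)
for k in (0,1):
    y1=a+np.pi/2+k*np.pi; print("pick",k,np.round(kin.solve_ik([*c,.2],ori(y1)),2))
    y2=-.236+k*np.pi; print("place",k,np.round(kin.solve_ik([.583,.1815,.17],ori(y2)),2))
```

```text
[ 0.43427567 -0.30110376] [64.32460021972656, 23.615991592407227] -0.65755296
pick 0 [ 0.14  0.19  0.45  1.83 -0.09  1.14  1.53]
place 0 [-0.86  0.41  0.65  1.68 -0.27  1.14 -0.37]
pick 1 [-0.45  0.43  1.28  1.84 -0.44  1.2  -1.27]
place 1 [-0.45  0.35  0.1   1.67 -0.04  1.13  2.57]
```

Run:
```python
from h import *
manip.movep([.4343,-.3011,.22],ori(-.6576+np.pi/2))
info=vision.camera_info("wrist"); im=vision.camera("wrist"); cv2.imwrite("pics/w1.png",im[:,:,::-1])
np.savez("w1.npz",**info)
h,s,v=cv2.split(cv2.cvtColor(im,cv2.COLOR_RGB2HSV))
E=info["extrinsics"]; p=info["mtx"]@(E@[.4343,-.3011,.078,1])[:3]; p=p[:2]/p[2]; print(p)
try: print(rect((h>8)&(h<24)&(s>60)&(v>185),info,.078,p))
except Exception as e: print(e)
z=observe(); print(z["t"],z["eef_pos"],z["force"])
```

```text
[321.46844096 223.00211006]
(array([ 0.43027924, -0.29266931]), [76.83052062988281, 42.75192642211914], np.float32(-0.6527547))
3.4333 [ 0.43486667 -0.30038801  0.21992055] [ 0.79371862 -0.71548187  0.48004342]
```

View pics/w1.png

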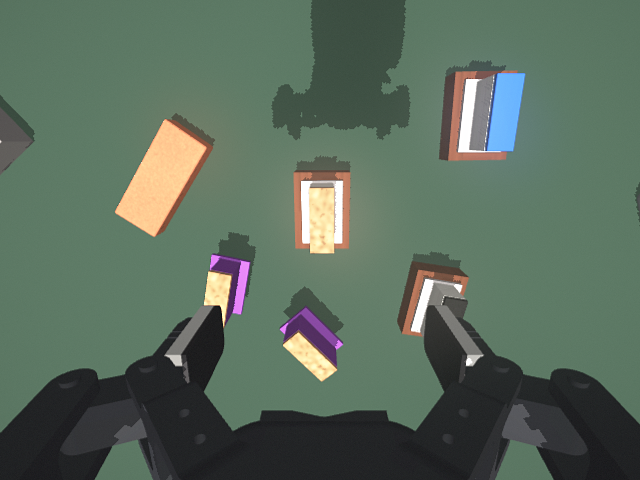

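The wrist view shows the cork pad at about (322,220), with rows 186–253 and cols 309–334, square to the jaws. The black rest and the purple look-alikes are clear of the fingers' path. I'll refine the position, then grasp and lift.

Run:
```python
from h import *
info=dict(np.load("w1.npz")); c=ray(info,(321.8,219.7),.078)[:2]
print(c)
o=ori(-.655+np.pi/2)
manip.move_linear([*c,.13],.15,o); manip.move_linear([*c,.044],.1)
manip.set_gripper(0.0,60)
z=observe(); print(z["t"],z["eef_pos"],z["grip_width"],z["force"].round(1))
manip.move_linear([*c,.075],.08); z=observe(); print(z["grip_width"],z["force"].round(1))
manip.move_linear([*c,.19],.2)
s=vision.camera("side"); info=vision.camera_info("wrist"); w=vision.camera("wrist")
cv2.imwrite("pics/p2.png",cv2.resize(np.hstack([s,w]),(800,300))[:,:,::-1])
z=observe(); print(z["t"],z["grip_width"],z["force"].round(1),z["moment"].round(2))
```

```text
[ 0.43194778 -0.29888452]
5.9583 [ 0.43190733 -0.29887545  0.04396997] -0.0001006240121062984 [-1.2 -0.   0.3]
0.00021954133225852868 [0.2 0.4 0.6]
7.325 -0.00017174760887952808 [0.1 1.2 0.7] [ 0.03  0.01 -0.01]
```

View pics/p2.png

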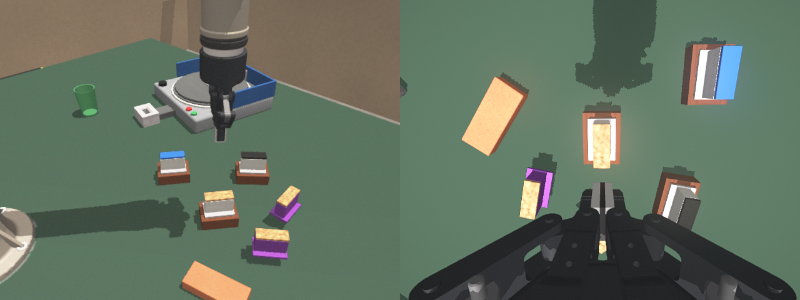

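The gripper shut on nothing (width 0) and the cork rest still stands undisturbed. I'll compare the reported TCP with where the fingertips appear in both views.

Run:
```python
from h import *
z=observe(); T=z["eef_pos"]; Rm=R.from_rotvec(z["eef_rot"]).as_matrix(); print(T,Rm.round(3).tolist())
for n in ("side","top","wrist"):
    i=vision.camera_info(n); 
    f=lambda X:(lambda p:(p[:2]/p[2]).round(1))(i["mtx"]@(i["extrinsics"]@[*X,1])[:3])
    print(n,"tcp",f(T),"tcp-2cm y",f(T-.02*Rm[:,1]),"pad",f([.432,-.299,.078]),"below tcp",f([T[0],T[1],.078]))
s=vision.camera("side")[100:340,230:550]; t=vision.camera("top")[160:400,280:600]
cv2.imwrite("pics/p3.png",cv2.resize(np.hstack([s,t]),(800,300))[:,:,::-1])
```

```text
[ 0.43073172 -0.29802504  0.18807263] [[-0.004, -0.793, 0.609], [0.002, 0.609, 0.793], [-1.0, 0.004, -0.001]]
side tcp [349.5 247.4] tcp-2cm y [365.3 246.2] pad [348.3 310.2] below tcp [347.1 310.3]
top tcp [423.9 268.4] tcp-2cm y [430.9 259.4] pad [413.2 266.7] below tcp [412.7 267.3]
wrist tcp [322.1 281. ] tcp-2cm y [322.1 313.2] pad [322.6 233.6] below tcp [322.6 231.8]
```

View pics/p3.png

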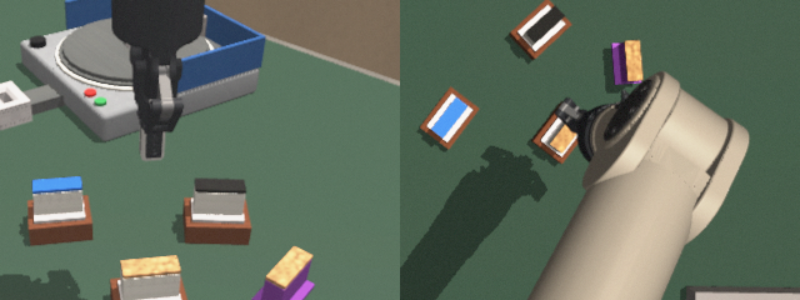

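Run:
```python
from h import *
s=vision.camera("side")[160:260,290:410]; w=vision.camera("wrist")[230:430,200:440]
cv2.imwrite("pics/p4.png",np.hstack([cv2.resize(s,(400,333)),cv2.resize(w,(400,333))])[:,:,::-1])
```

```text
(no output)
```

View pics/p4.png

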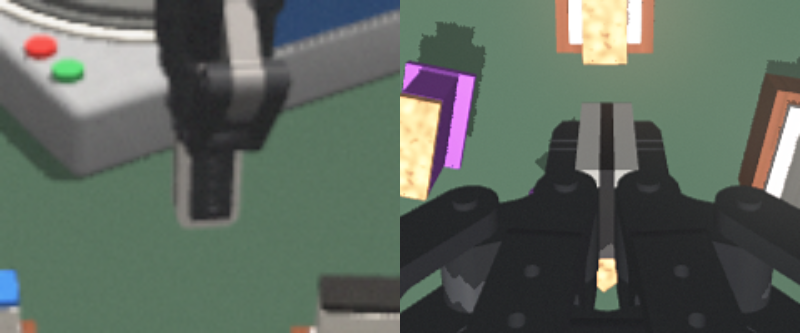

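Run:
```python
from h import *
z=observe(); T=z["eef_pos"]; Rm=R.from_rotvec(z["eef_rot"]).as_matrix()
print(z["q"].round(3))
P=lambda i,X:(lambda p:p[:2]/p[2])(i["mtx"]@(i["extrinsics"]@[*X,1])[:3])
S=vision.camera_info("side");W=vision.camera_info("wrist")
from scipy.optimize import least_squares
r=least_squares(lambda d:np.r_[P(S,T+Rm@d)-[352.4,227.5],P(W,T+Rm@(d+[0,.011,0]))-[323.6,292]],[0,0,0]); print("tool-frame tip offset",r.x,r.fun)
```

```text
[ 0.135  0.195  0.447  1.85  -0.093  1.118  1.531]
tool-frame tip offset [-0.02975364 -0.0036603   0.00080692] [ 1.49430737 -0.78991511 -0.07694379 -0.64782674]
```

Triangulation puts the real fingertips 30 mm short of the reported TCP along the tool axis, with the other axes within 4 mm. So the jaws shut just above the pad. I'll grasp again with TCP targets 30 mm lower.

Run:
```python
from h import *
c=[.4322,-.2990]; o=ori(-.655+np.pi/2)
manip.set_gripper(.085,60)
manip.move_linear([*c,.05],.2,o); manip.move_linear([*c,.015],.08)
z=observe(); print(z["t"],z["force"].round(1))
manip.set_gripper(0.0,60)
z=observe(); print(z["t"],z["eef_pos"],z["grip_width"],z["force"].round(1))
if z["grip_width"]>.015:
    manip.move_linear([*c,.045],.08); z=observe(); print(z["grip_width"],z["force"].round(1))
    manip.move_linear([*c,.15],.2)
s=vision.camera("side"); w=vision.camera("wrist")
cv2.imwrite("pics/p5.png",cv2.resize(np.hstack([s,w]),(800,300))[:,:,::-1])
z=observe(); print(z["t"],z["grip_width"],z["force"].round(1),z["moment"].round(2))
```

```text
9.7417 [ 0.1 -0.5 -0.2]
10.325 [ 0.43237361 -0.29952692  0.01542021] 0.02320669659385205 [-1.  -0.7  3.7]
0.02311380694873912 [ 0.1 -0.1 -3.8]
11.625 0.023028204097348317 [-0.9 -0.9 -4.8] [ 0.08 -0.04  0.  ]
```

View pics/p5.png

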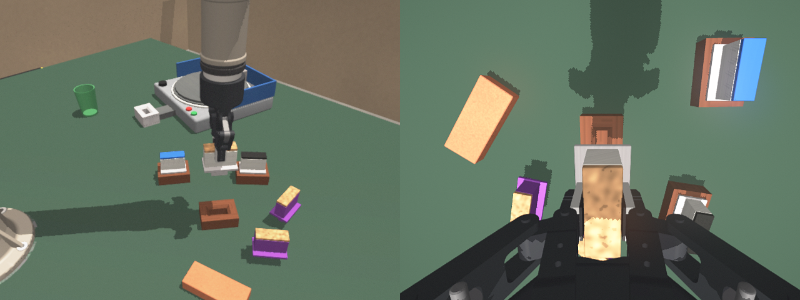

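The cork rest is held (width 23 mm) and its stand is empty. Next I'll go beside the socket and take one close look at it.

Run:
```python
from h import *
yaw=-.236; y=np.array([-np.sin(yaw),np.cos(yaw)]); s0=np.array([.583,.1815])
manip.movep([*(s0-.10*y),.16],ori(yaw)); manip.sleep(.2)
info=vision.camera_info("wrist"); w=vision.camera("wrist"); np.savez("w2.npz",**info)
cv2.imwrite("pics/w2.png",w[:,:,::-1])
P=lambda i,X:(lambda p:p[:2]/p[2])(i["mtx"]@(i["extrinsics"]@[*X,1])[:3])
p=P(info,[*s0,.04]); print(p)
h,s,v=cv2.split(cv2.cvtColor(w,cv2.COLOR_RGB2HSV))
try: print(rect((s<30)&(v>165),info,.04,p))
except Exception as e: print(e)
z=observe(); print(z["t"],z["eef_pos"],z["grip_width"])
```

```text
[323.05834475 107.8744192 ]
(array([0.61063806, 0.17548401]), [119.3725814819336, 84.68582153320312], np.float32(-0.23768568))
13.55 [0.55967691 0.08347116 0.16003479] 0.023139797280114484
```

View pics/w2.png

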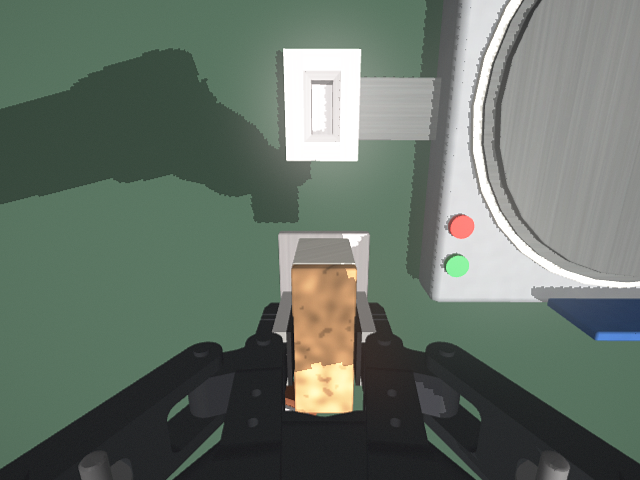

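Run:
```python
from h import *
info=dict(np.load("w2.npz"))
Q=np.array([ray(info,p,.04)[:2] for p in [(283.5,48.5),(360,49),(358.5,160.5),(287,160.5)]])
print("socket",Q.mean(0),[np.hypot(*(Q[i]-Q[i-1])).round(4) for i in range(4)],"yaw",np.arctan2(*((Q[0]+Q[1]-Q[2]-Q[3])[::-1]))-np.pi/2)
z=observe(); T=z["eef_pos"]; Rm=R.from_rotvec(z["eef_rot"]).as_matrix()
for n,p,zz,half in (("flange",(323.5,234),T[2]+.021,.034),("pad",(324,265),T[2]+.063,.032)):
    X=ray(info,p,zz); print(n,"centre in tool y,z",(Rm.T@(X-T))[1:]-[half,0])
```

```text
socket [0.58253313 0.18223149] [np.float64(0.0839), np.float64(0.059), np.float64(0.0836), np.float64(0.0602)] yaw -0.2292201923688444
flange centre in tool y,z [-0.00092981 -0.0002259 ]
pad centre in tool y,z [ 8.81692297e-04 -9.99973907e-05]
```

Run:
```python
from h import *
c=[.5827,.182]; o=ori(-.233)
manip.move_linear([*c,.10],.2,o); manip.move_linear([*c,.056],.12)
manip.sleep(.15); f0=observe()["force"]; print(observe()["t"],f0.round(1))
zt=.056
while zt>.0215:
    zt-=.004 if zt>.031 else .0015
    manip.move_linear([*c,zt],.06); s=observe(); f=s["force"]-f0
    print(round(zt,4),s["eef_pos"].round(4),f.round(1))
    if f[2]>8: break
s=observe(); print(s["t"],s["grip_width"],s["moment"].round(2))
cv2.imwrite("pics/s3.png",np.hstack([cv2.resize(vision.camera("side")[90:240,180:380],(400,300)),cv2.resize(vision.camera("wrist"),(400,300))])[:,:,::-1])
```

```text
14.95 [ 0.2  0.1 -3.3]
0.052 [0.5825 0.182  0.052 ] [-0.4  1.3 -0.7]
0.048 [0.5823 0.1819 0.0476] [-0.1  0.6 -0.5]
0.044 [0.5823 0.1819 0.0436] [-0.  -0.2 -0. ]
0.04 [0.5823 0.1819 0.0396] [-0.6 -0.3  0.6]
0.036 [0.5824 0.182  0.0357] [-0.4 -0.7 -0.6]
0.032 [0.5823 0.1819 0.0316] [-0.6  0.8 -0.8]
0.028 [0.5824 0.1819 0.0276] [-0.6  0.1 -0.5]
0.0265 [0.5827 0.182  0.0264] [-0.3 -0.5 -0.9]
0.025 [0.5832 0.1821 0.0255] [-0.8  0.1  2.8]
0.0235 [0.5832 0.1822 0.0254] [-4.  -0.3 12.7]
17.45 0.02306574283651898 [-0.17  0.81 -0.01]
```

View pics/s3.png

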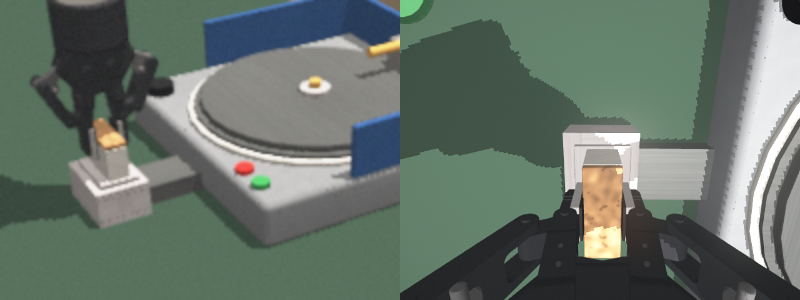

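It stopped at TCP z 0.0254, where 0.025 was predicted for home, and contact rose to 12.7 N. The view shows the flange on the block. I'll release, retreat and check.

Run:
```python
from h import *
c=[.5832,.182]
manip.move_linear([*c,.0253],.05)
manip.set_gripper(.085); 
manip.move_linear([*c,.12],.12)
y=np.array([.23,.973]); manip.move_linear([*(np.array(c)-.10*y),.18],.2); manip.sleep(.3)
s=vision.camera("side"); i=vision.camera_info("wrist"); w=vision.camera("wrist"); cv2.imwrite("pics/f.png",np.hstack([cv2.resize(s[90:390,130:530],(400,300)),cv2.resize(w,(400,300))])[:,:,::-1])
P=lambda i,X:(lambda p:(p[:2]/p[2]).round(1))(i["mtx"]@(i["extrinsics"]@[*X,1])[:3])
p=P(i,[*c,.088]); print("expected pad",p)
h,sa,v=cv2.split(cv2.cvtColor(w,cv2.COLOR_RGB2HSV))
print(rect((h>8)&(h<24)&(sa>60)&(v>130),i,.088,p))
z=observe(); print(z["t"],z["force"].round(1))
```

```text
expected pad [324.3 106.6]
(array([0.58307617, 0.18130115]), [62.486427307128906, 23.659822463989258], np.float32(1.3361955))
20.5 [-0.8 -0.1  0.4]
```

View pics/f.png

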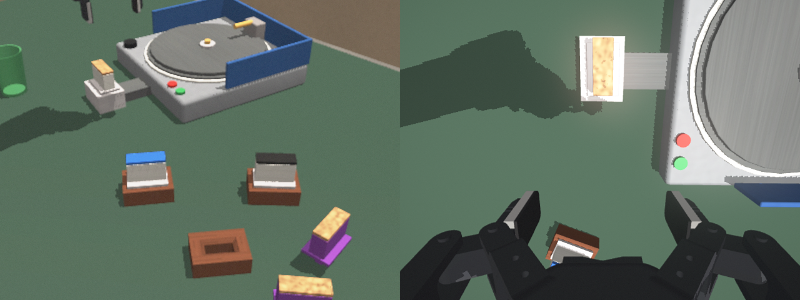

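The pad sits at (0.583, 0.181), square to the slot and the right size for z = 0.088, which is home. The black and blue rests are still in their stands.

```bash
python3 -c "
from workcell import manip
manip.finish_job()"
```

```text
the job is handed in; nothing more can be done
```

The cork-topped rest is in the grinder's socket, and I let go of it, backed the arm clear and handed the job in at about 20.5 s.

- **Fit:** I turned the rest to the slot's angle and pressed it down with about 13 N. It stopped within 0.5 mm of the predicted home height.
- **Check after release:** the wrist view puts the pad's centre within about 1.5 mm of the socket's. It is turned to within 0.01 rad of the slot, and its apparent size is right for the home height. This was the only position measurement taken after release.
- **Bystanders:** the last side view shows the black and blue rests still upright in their stands. The two purple look-alikes were not touched.
- **What went wrong:** the first grasp closed on nothing, just above the pad, and moved nothing. The real fingertips were about 30 mm short of the reported tool point, so I aimed 30 mm lower after that and the second grasp held.

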